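Break the lid stay of a curing unit, lower the lid and start it

ROBOT

A 6-joint arm with a two-finger parallel gripper is mounted at the origin on the work surface. World frame = base frame: x ahead of the robot, y to its left, z up, the work surface at z = 0. Lengths are in m, angles in rad, forces in N, time in s.
With the tool pointing down it reaches from about 0.275 to 0.875 m from the base axis. Payload 12.5 kg.
Tool frame: the origin (TCP) lies between the finger pads; the fingertips stand 17 mm ahead of it and the grasp point (between the pads) lies 2 mm behind it; z points along the fingers, y is the line along which they close (so a half turn about z gives the same grasp; the last joint's range is limited). The gripper opens to 85 mm and grips with 20 to 120 N. Pads are 22 mm wide; open, the fingers measure 114 mm over their backs; the gripper's body (76 mm by 85 mm) begins 54 mm behind the grasp point. The pads swing forward as they close: fully open they stand 13 mm farther back than shut.
Start: joints at [-1.235, 0.351, 1.652, -0, 1.139, -0.085], TCP at [0.225, -0.502, 0.248] pointing down, gripper open.
Joint ranges: [-2.75, 2.75], [-0.79, 2.1], [0.01, 2.65], [-1.57, 4.71], [0.07, 3.14], [-2.87, 2.87]. Speed limits (rad/s): [2.22, 2.22, 2.79, 3.14, 3.14, 3.14].

INTERFACE

Orientations are given as a rotation vector (axis times angle).
In Python, from workcell import r gives the robot as it stands.
- The arm moves only by the tool send_rows, never from a script. Its argument "steps" is a list of rows, each an object with "hand": the opening, from 0 (shut) to 1 (fully open); "delta_pos": the shift along the tool's x, y, z in mm, a list of three; "turn": the turn about the tool's z in degrees. A call has 1 to 10 rows; each row shifts and turns the commanded pose from where the row before left it, along the tool's axes as they then stand; what a row does not reach is not made up. A row lasts 1/8 s, in which the tool goes at most 62.5 mm and 10.7 degrees, less where a joint would pass 70% of its speed; a pose out of reach is approached as far as the arm can. A call is refused whole if a number of a shift passes 62.5 or a number of a turn 10.7, either way. A call with a gripper value outside its range is refused whole. The fingers move at their own pace and stop on an object; "newtons" is the grip in N (left out, the last holds). Time passes only in rows, so rows that do not move let the fingers close. It gives the time, the measured TCP pose, the force, the opening and the grip force at its end, in the units of the state.
- r.get_state(): the state, without advancing time (a new reading comes with each control period).
- r.grab_frame(name): name is "side" or "top" or "wrist"; returns (picture, depth): 480x640x3 uint8, red, green, blue; 480x640 float32, m along the optical axis (not along the pixel's ray), 0 where there is no reading.
- r.camera_info(name): a dict with "fx", "fy", "cx", "cy" (pixels), "cam_to_world" (4x4, takes a point from camera to world coordinates). Camera axes: x right, y down, z forward; pixel columns grow to the right and rows downward; lengths in m; the calibration is good to about 2 mm. A picture is of the moment at which its call begins: read the wrist's pose just before it. camera_info takes no time and is no camera call; for the wrist camera it gives the pose at the moment of the call.
- r.hand_in(): hands the job in; it is judged then, once.
The state is a dict: "time_s": time; "joints": joint angles; "joint_vel": joint speeds; "joint_torque": joint torques, N m; "position": TCP position; "tcp_rot": TCP orientation; "contact_force": force on the tool from outside, world axes, zero at the start; "ft_torque": the same for the moment, N m; "grip_width": finger opening in m; "gripper_force": force on a finger pad.
Only numpy, scipy, OpenCV 4.12 (cv2) and the standard library are available. Lean on these libraries where they do the work, as an engineer would, in place of code of your own. Each camera call takes 0.05 s, during which the arm holds its last target. There are 200 camera calls.

TASK

The curing unit's clear lid is propped open by a folding stay that is locked at its knuckle: push the knuckle back until the stay has given way, with the lid still up. Then hold the lid, for which it has a bar handle, lower it gently all the way shut without ever letting it drop, let go, and only then press the start button fully down and release it. Leave everything else on the bench where it stands.

Things in the scene. Friction and masses are not known exactly. Their poses are not given: they have to be found in the camera images.
- unit: White bench-top curing unit, fixed to the bench: an open chamber 250 x 250 mm, 110 mm high, with a control column 120 mm wide on its right (-y) side. Origin at the centre of the chamber's underside; z up, x points from its front (robot side) to its back, y to the left; it turns about z only. The lid's hinge line is parallel to y, at x = +100 mm, z = 112 mm. A small loose dental model sits inside.
- handle (a point): Middle of the lid's steel bar handle: a round bar 12 mm thick, 120 mm long, parallel to the unit's y, on two side legs 120 mm apart, 40 mm beyond the lid's front edge and in the lid's plane (gap of 34 mm between bar and lid edge). The bar's axis is 260 mm from the hinge line; the bar may turn between the fingers. As found it stands about 337 mm above the bench; with the lid shut it is at x = -160 mm, z = 115 mm in the unit's frame, in front of the unit.
- lid_hinge (a point): Point on the lid's hinge line, at the middle of its width (unit frame x = +100, y = 0, z = 112 mm). The lid is a clear 6 mm plate with a dark rim, 220 mm long from the hinge, 250 mm wide, about 0.42 kg.
- lid (a joint): Lid angle, rad: 0 = open as found (60 degrees above level, leaning back, underside towards the robot), grows as the lid closes, 1.047 = shut (stop). The hinge is stiff enough to hold the lid near its open position after the stay has given way, but after roughly 8 to 17 degrees of closing the lid falls by itself unless it is held (about 2 N at the handle).
- knuckle (a point): Centre of the stay's knuckle: a dark steel roller 22 mm in diameter, 34 mm long, axis parallel to the unit's y, at the middle of the two-link steel stay below the lid on the left (unit frame y = +85 mm). As found at about x = -20, z = 167 mm in the unit's frame. The lid and handle stand above it, so it is reached from the front with the tool tilted forward under the handle.
- stay_pivot (a point): Lower pivot of the stay on the unit (unit frame x = -55, y = +85, z = 100 mm). The lower link, 75.5 mm from this pivot to the knuckle, swings about it, axis parallel to y; the upper link, also 75.5 mm, is pinned to the lid's underside 140 mm from the hinge.
- stay_knuckle (a joint): Fold of the stay, rad: 0 = locked, against its stop, knuckle 5 mm on the robot's side of the straight line; 0.14 = straight; larger = broken, knuckle pushed back (+x of the unit) and down. Pushing the knuckle back takes 1 to 3 N. From 0.4 on it counts as given way; at 0.8 the lid has sunk only about 4 degrees, at 1.0 about 6, and it still stays up; pushed much further it falls; about 3 when the lid is shut. The lid cannot be closed while the stay is locked.
- start_top (a point): Centre of the top of the start button, a grey round button 36 mm in diameter on top of the control column (unit frame x = -60, y = -180 mm), pressed straight down.
- start (a joint): Start button travel, m: 0 = up, 0.006 = fully down (5 N); springs back up.
- cured_model: Dental arch model, 60 x 65 x 20 mm, loose on the chamber floor; origin under its centre. Leave it.
- model: Dental arch model, 60 x 65 x 20 mm, loose on the bench left in front of the unit; leave it.
- blank: White milling blank, a disc 98 mm in diameter, 20 mm high, flat on the bench in front of the unit below the handle's path; leave it.
- resin: Amber bottle, 68 mm in diameter, 170 mm high, upright at the unit's left side; leave it.
- jar: Jar 70 mm in diameter, 75 mm high, at the right of the control column; leave it.
- bowl: Bowl 100 mm in diameter, 50 mm high, at the right of the control column; leave it.
- brush: Brush lying in front of the control column; leave it.

How it is judged:
On the way, in this order (a step that is already met when the one before it is completed fails the run):
1. the stay has given way at its knuckle (folded past 0.4 rad) while the lid is still up (less than 20 degrees lower than found) (value of joint stay_knuckle above 0.4 rad and value of joint lid below 0.35 rad), for 0.1 s.
2. the fingers hold the lid (more than 0.5 N) on its way down, between about 29 and 57 of its 60 degrees (value of joint lid between 0.5 and 1 rad and contact force between the fingers and lid above 0.5 N), for 0.1 s.
3. the lid is shut (within 2 degrees) and still, and the fingers have let go of it (value of joint lid above 1.012 rad and velocity of joint lid below 0.1 rad/s and contact force between the fingers and lid below 0.1 N), for 0.2 s.
4. the start button is pressed down (more than 4 mm) with the lid shut (value of joint start above 0.004 m and value of joint lid above 1.012 rad), for 0.05 s.
At the end, for the whole second after the job is handed in: The lid is shut to within 2 degrees of its stop and the start button is up again (less than 2 mm down); every loose thing is within 30 mm of where it stood (value of joint lid above 1.012 rad and value of joint start below 0.002 m and distance of each of cured_model, model, blank, resin, jar, bowl, brush from where it was at the start of the episode below 0.03 m); the robot touches nothing.
It fails at once if the lid drops or is slammed: it closes faster than 1.2 rad/s (about 0.3 m/s at the handle) (velocity of joint lid above 1.2 rad/s).
It fails at once if the start button is pressed (more than 4 mm) while the lid is not shut (value of joint start above 0.004 m and value of joint lid below 1 rad).
It fails at once if a loose thing on the bench or in the unit is pushed more than 30 mm from its place (distance of any of cured_model, model, blank, resin, jar, bowl, brush from where it was at the start of the episode above 0.03 m).
It fails at once if a loose thing is knocked over (tilted more than 30 degrees) (angle between any of resin, jar, bowl's own z axis and vertical above 0.52 rad).
It also fails if it takes over 64 s, if anything falls off the work surface, if the arm or the gripper's body presses on something with over 40 N, if the wrist force passes 120 N, or if a joint passes its speed limit or range.

## Working session

There is one attempt and no reset: what is moved stays moved. The work goes in short steps, Python scripts to look and compute and a tool call to move; the robot and the scene stay as the last step left them, time stands still between calls to the robot, and variables do not carry over. Pictures are saved under pics/ and viewed, at most 10 in all, crops included, and the job is handed in when it is done.

Besides the shell and the picture viewer there is one more tool, called after ">>>" by a JSON object that holds its "fn" and its "kwargs". send_rows: Moves the arm, as the interface text tells. Its arguments: {"type":"object","properties":{"steps":{"type":"array"},"newtons":{"type":"number"}},"required":["steps"]}

```bash
mkdir -p pics; ls
python3 - <<'E'
from workcell import r
import cv2,numpy as np
for n in("side","top"):
    p,d=r.grab_frame(n);cv2.imwrite(f"pics/{n}0.png",p[:,:,::-1]);np.savez(f"{n}0.npz",p=p,d=d)
    c=r.camera_info(n);print(n,c["fx"],c["fy"],c["cx"],c["cy"],np.round(c["cam_to_world"],3).tolist())
print(r.get_state())
E
```

```text
pics
side 598.6578020673763 598.6578020673763 316.5103999837411 246.23654386243376 [[-0.996, -0.053, 0.069, 0.474], [-0.086, 0.724, -0.684, 0.766], [-0.014, -0.687, -0.726, 1.008], [0.0, 0.0, 0.0, 1.0]]
top 459.0779933031349 459.0779933031349 315.1476258397789 238.51193074797177 [[-0.008, -0.984, 0.177, 0.39], [-1.0, 0.011, 0.018, -0.008], [-0.019, -0.177, -0.984, 1.275], [0.0, 0.0, 0.0, 1.0]]
{'time_s': 0.1, 'joints': array([-1.23461615e+00,  3.51170100e-01,  1.65237847e+00,  3.77555958e-06,
        1.13907727e+00, -8.45965778e-02]), 'joint_vel': array([-1.16933500e-03, -1.02831263e-03, -1.58974202e-03,  1.67880262e-03,
        4.39506651e-05,  8.78498762e-04]), 'joint_torque': array([ 2.11709985e-04, -5.06837368e+01, -2.91873944e+01, -8.48623904e-05,
        2.65505470e-03,  1.01959806e-06]), 'position': array([ 0.22459034, -0.50174467,  0.24781197]), 'tcp_rot': array([-3.07131783e+00, -6.55872769e-01,  1.98205812e-04]), 'contact_force': array([-0.73874331,  0.42768133, -0.01369151]), 'ft_torque': array([0.05841522, 0.00012014, 0.0098048 ]), 'gripper_force': 0.0, 'grip_width': 0.08560930772022096}
```

View pics/side0.png

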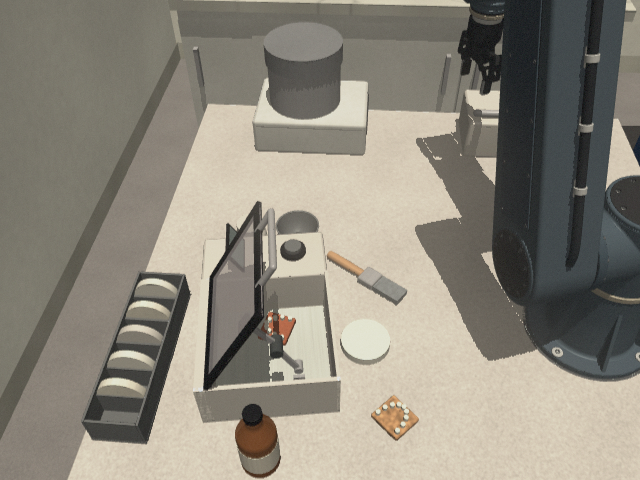

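View pics/top0.png

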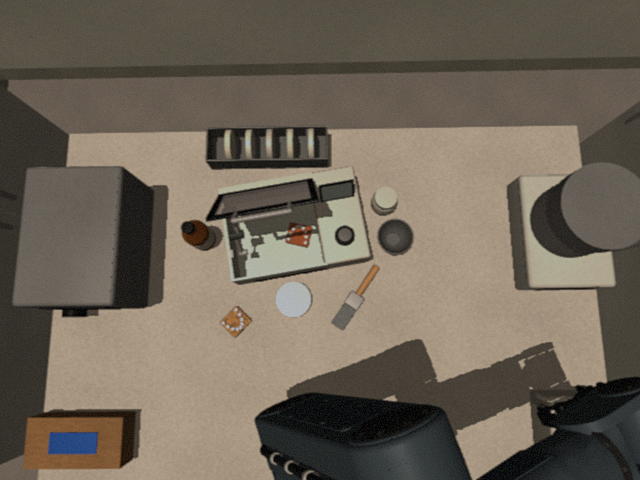

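The side view shows the lid bar at about (270,245), the knuckle at (277,345) and the button at (292,248). In the top view the unit runs from about (225,280) to (370,260), with the button at (345,235). Next I measure with depth.

```bash
cat > h.py <<'E'
import numpy as np,cv2
from workcell import r
def cloud(n,d):
    c=r.camera_info(n);v,u=np.mgrid[:480,:640]
    P=np.stack([(u-c["cx"])/c["fx"]*d,(v-c["cy"])/c["fy"]*d,d],-1)
    T=c["cam_to_world"];return P@T[:3,:3].T+T[:3,3]
E
python3 - <<'E'
from h import *
for n in("side","top"):
    z=np.load(n+"0.npz");p=z["p"].astype(int);W=cloud(n,z["d"])
    u0=(slice(150,430),slice(190,350)) if n=="side" else (slice(160,290),slice(205,375))
    m=np.zeros((480,640),bool);m[u0]=1;m&=z["d"]>0
    t=m&(abs(W[...,2]-.11)<.012)&(p.min(-1)>110)
    t=cv2.morphologyEx(t.astype(np.uint8),cv2.MORPH_OPEN,np.ones((2,2)))>0
    q=W[t];rc=cv2.minAreaRect((q[:,:2]*1000).astype(np.float32));print(n,"topface",len(q),np.median(q[:,2]),rc,np.round(cv2.boxPoints(rc)).tolist())
    g=m&(W[...,2]>.115)&(W[...,2]<.16)&(W[...,1]<-.02)&(p.max(-1)<140)
    k,l,s,ce=cv2.connectedComponentsWithStats(g.astype(np.uint8))
    for i in range(1,k):
        if s[i,4]>30:print(" dark",s[i],W[l==i].mean(0).round(4))
    # handle: high points, bright grey
    w=(slice(200,300),slice(255,280)) if n=="side" else (slice(190,235),slice(225,320))
    q=W[w].reshape(-1,3);c=p[w].reshape(-1,3)
    s=(q[:,2]>.31)&(q[:,2]<.36)&(c.min(1)>85)
    print(" handle",s.sum(),q[s].mean(0).round(4)if s.any()else 0, q[s].min(0),q[s].max(0))
    for v in range(330,366,4):
        if n=="side":print(v,[tuple((W[v,u]*1000).round().astype(int))+(int(p[v,u].mean()),) for u in range(264,292,4)])
ims=[]
for n,(a,b,c,d) in dict(side=(190,420,190,350),top=(155,290,200,380)).items():
    ims.append(cv2.resize(cv2.imread(f"pics/{n}0.png")[a:b,c:d],(400,575 if n=="side" else 300),interpolation=2))
ims[1]=cv2.copyMakeBorder(ims[1],0,275,0,0,0);cv2.imwrite("pics/crop1.png",np.hstack(ims))
E
```

```text
side topface 4726 0.11084186537221768 ((603.5824584960938, 287.2871398925781), (259.3739929199219, 986.6326293945312), 9.393123626708984) [[395.0, 753.0], [556.0, -221.0], [812.0, -178.0], [651.0, 795.0]]
 dark [228 226   9  18  86] [ 0.7293 -0.0607  0.153 ]
 dark [280 239  26  22 420] [ 0.6055 -0.0514  0.1268]
 handle 660 [0.6114 0.1322 0.3384] [0.59366673 0.06209502 0.31026145] [0.64110684 0.1943872  0.34830776]
330 [(np.int64(654), np.int64(73), np.int64(19), 59), (np.int64(644), np.int64(79), np.int64(29), 203), (np.int64(637), np.int64(74), np.int64(23), 121), (np.int64(630), np.int64(69), np.int64(16), 60), (np.int64(622), np.int64(70), np.int64(18), 121), (np.int64(613), np.int64(73), np.int64(24), 116), (np.int64(605), np.int64(72), np.int64(23), 122)]
334 [(np.int64(619), np.int64(208), np.int64(201), 73), (np.int64(644), np.int64(85), np.int64(23), 89), (np.int64(636), np.int64(84), np.int64(23), 154), (np.int64(603), np.int64(191), np.int64(179), 85), (np.int64(619), np.int64(84), np.int64(25), 117), (np.int64(612), np.int64(81), np.int64(22), 121), (np.int64(604), np.int6
[... 2259 characters left out ...]
int64(142), np.int64(12), 93), (np.int64(629), np.int64(140), np.int64(10), 205), (np.int64(620), np.int64(142), np.int64(14), 208), (np.int64(613), np.int64(139), np.int64(9), 206), (np.int64(605), np.int64(139), np.int64(10), 207), (np.int64(583), np.int64(213), np.int64(129), 96)]
top topface 3690 0.11024606003701798 ((595.0157470703125, 66.14430236816406), (424.8338623046875, 375.7331237792969), 6.507713317871094) [[363.0, 229.0], [405.0, -145.0], [827.0, -96.0], [785.0, 277.0]]
 dark [328 179  27  22 387] [ 0.7194 -0.0546  0.1385]
 dark [335 226  20  20 314] [ 0.6042 -0.0626  0.1272]
 handle 256 [0.6078 0.1223 0.3441] [0.59449072 0.05839977 0.33900926] [0.62127539 0.18432529 0.35040781]
```

View pics/crop1.png

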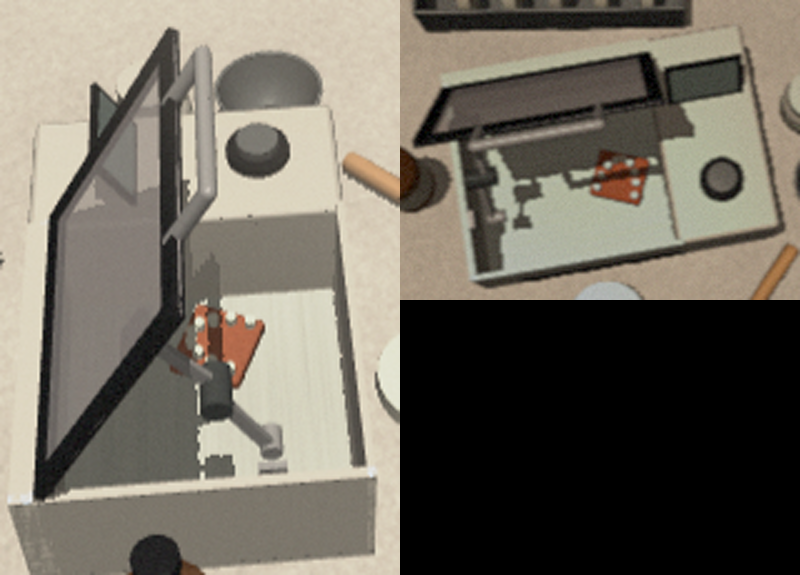

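The crop shows the knuckle roller at crop (215,390), the bar from (205,55) to (205,190) and the unit yawed about +10°. I'll refine the pose with edge lines.

Run:
```python
from h import *
def ray(n,u,v,z):
    c=r.camera_info(n);T=c["cam_to_world"];d=T[:3,:3]@[(u-c["cx"])/c["fx"],(v-c["cy"])/c["fy"],1]
    return (T[:3,3]+d*(z-T[2,3])/d[2])
for n in("side","top"):
    z=np.load(n+"0.npz");p=z["p"].astype(int);W=cloud(n,z["d"])
    m=np.zeros((480,640),bool)
    m[(slice(150,430),slice(190,350)) if n=="side" else (slice(160,290),slice(205,375))]=1
    t=m&(abs(W[...,2]-.11)<.008)&(p.min(-1)>110)
    k,l,s,_=cv2.connectedComponentsWithStats(t.astype(np.uint8),connectivity=4);i=1+s[1:,4].argmax();q=W[l==i]
    # re-cast all pixels on plane z=.11
    vv,uu=np.where(l==i);q=np.array([ray(n,u,v,.110) for u,v in zip(uu,vv)])
    rc=cv2.minAreaRect((q[:,:2]*1000).astype(np.float32));print(n,len(q),rc,np.round(cv2.boxPoints(rc)).tolist())
    # front edge: min x per y bin
    b=(q[:,1]//.01).astype(int);e=np.array([q[b==j][q[b==j][:,0].argmin()] for j in np.unique(b) if (b==j).sum()>3])
    e=e[(e[:,1]>-.08)]
    for _ in range(4):
        f=np.polyfit(e[:,1],e[:,0],1);res=e[:,0]-np.polyval(f,e[:,1]);e=e[abs(res)<max(.003,1.5*res.std())]
    print(" front: x=%.4f*y+%.4f  yaw %.2f"%(*f,np.degrees(-np.arctan(f[0]))),len(e),res.std())
    w=(slice(200,300),slice(255,280)) if n=="side" else (slice(190,235),slice(225,320))
    q=W[w].reshape(-1,3);c=p[w].reshape(-1,3);q=q[(q[:,2]>.325)&(q[:,2]<.36)&(c.min(1)>85)&(q[:,0]<.635)]
    vx=cv2.fitLine(q[:,:2].astype(np.float32),cv2.DIST_HUBER,0,.01,.01).ravel();print(" bar",vx,np.degrees(np.arctan2(-vx[0],vx[1])),q[:,1].min(),q[:,1].max(),q[:,2].mean())
    # button: dark blob in column, cast at z .13
    a=np.zeros_like(m);a[(slice(232,268),slice(275,312)) if n=="side" else (slice(220,252),slice(330,362))]=1
    bt=a&(p.max(-1)<110)&(W[...,2]>.112)&(W[...,2]<.15)
    zz=np.percentile(W[bt][:,2],[50,80,95]);tp=W[bt&(W[...,2]>zz[1]-.004)];print(" btn z",zz,tp.mean(0))
    if n=="side":
        a=np.zeros_like(m);a[326:362,262:290]=1;kn=a&(abs(W[...,2]-.176)<.012)&(p.max(-1)<90)
        print(" knuckle surf",kn.sum(),np.median(W[kn],0),W[kn].min(0),W[kn].max(0))
```

```text
side 2732 ((628.7337036132812, 71.15345764160156), (224.2274169921875, 363.5008239746094), 8.268097877502441) [[492.0, 235.0], [544.0, -125.0], [766.0, -93.0], [714.0, 267.0]]
 front: x=-0.1694*y+0.5318  yaw 9.61 32 0.0006157587059386554
 bar [ 0.15642907 -0.9876892   0.60890245  0.13164316] -171.0003 0.062095019703117815 0.19110120590589685 0.3423399329637276
 btn z [0.12289967 0.12553682 0.13116525] [ 0.60512574 -0.04789309  0.12503489]
 knuckle surf 255 [0.59992364 0.21514188 0.17688616] [0.58939632 0.19107601 0.16408286] [0.62044091 0.2282467  0.18749431]Traceback (most recent call last):
  File "<stdin>", line 12, in <module>
  File "<stdin>", line 3, in ray
ValueError: time passes only in moves, steps and waits
```

Run:
```python
from h import *
n="top";z=np.load(n+"0.npz");p=z["p"].astype(int);W=cloud(n,z["d"]);c=r.camera_info(n);T=c["cam_to_world"]
def plane(m,h):
    v,u=np.where(m);D=np.c_[(u-c["cx"])/c["fx"],(v-c["cy"])/c["fy"],np.ones(len(u))]@T[:3,:3].T
    return T[:3,3]+D*((h-T[2,3])/D[:,2])[:,None]
m=np.zeros((480,640),bool);m[160:290,205:375]=1
t=m&(abs(W[...,2]-.11)<.008)&(p.min(-1)>100)
k,l,s,_=cv2.connectedComponentsWithStats(t.astype(np.uint8),connectivity=4);i=1+s[1:,4].argmax();q=plane(l==i,.11)
rc=cv2.minAreaRect((q[:,:2]*1000).astype(np.float32));print(len(q),rc,np.round(cv2.boxPoints(rc)).tolist())
b=(q[:,1]//.01).astype(int);e=np.array([q[b==j][q[b==j][:,0].argmin()] for j in np.unique(b) if (b==j).sum()>3]);e=e[e[:,1]>-.08]
for _ in range(4):
    f=np.polyfit(e[:,1],e[:,0],1);res=e[:,0]-np.polyval(f,e[:,1]);e=e[abs(res)<max(.003,1.5*res.std())]
print("front",f,np.degrees(-np.arctan(f[0])),len(e),res.std())
q=W[190:235,225:320].reshape(-1,3);cc=p[190:235,225:320].reshape(-1,3);q=q[(q[:,2]>.325)&(q[:,2]<.36)&(cc.min(1)>85)&(q[:,0]<.635)]
v=cv2.fitLine(q[:,:2].astype(np.float32),cv2.DIST_HUBER,0,.01,.01).ravel();print("bar",v,q[:,1].min(),q[:,1].max(),q[:,2].mean())
a=np.zeros_like(m);a[220:252,330:362]=1;bt=a&(p.max(-1)<110)&(W[...,2]>.112)&(W[...,2]<.15)
print("btn",plane(bt,.125).mean(0),np.percentile(W[bt][:,2],[50,80,95]))
psi=np.radians(9.4);R=np.array([[np.cos(psi),-np.sin(psi)],[np.sin(psi),np.cos(psi)]])
for nm,uv,w in(("btn side",(-60,-180),(605,-52)),("bar side",(-30,0),(608.9,126)),("knu",(-20,85),(601,211))):print(nm,np.array(w)-R@uv)
```

```text
2693 ((608.8343505859375, 64.85421752929688), (180.13192749023438, 361.55780029296875), 10.535270690917969) [[487.0, 226.0], [553.0, -129.0], [730.0, -96.0], [664.0, 259.0]]
front [-0.17321522  0.53042989] 9.8269938473892 31 0.0007149133686165324
bar [ 0.16154613 -0.98686516  0.6072817   0.12526985] 0.05839977167452598 0.184325291123082 0.3440633787739429
btn [ 0.60435845 -0.06201897  0.125     ] [0.12704569 0.13293567 0.1350771 ]
btn side [634.79565649 135.38254682]
bar side [638.49716485 130.89977887]
knu [634.61415002 130.40788551]
```

>>> {"fn": "send_rows", "kwargs": {"steps": [{"hand":1,"delta_pos":[0,0,0],"turn":-9.25},{"hand":1,"delta_pos":[0,0,0],"turn":-9.25},{"hand":1,"delta_pos":[0,0,0],"turn":-9.25},{"hand":1,"delta_pos":[0,0,0],"turn":-9.25},{"hand":1,"delta_pos":[0,0,0],"turn":-9.25},{"hand":1,"delta_pos":[0,0,0],"turn":-9.25},{"hand":1,"delta_pos":[20,4,0],"turn":0},{"hand":1,"delta_pos":[40,8,0],"turn":0},{"hand":1,"delta_pos":[50,10,0],"turn":0},{"hand":1,"delta_pos":[50,10,0],"turn":0}]}}

```text
time_s: 1.35
position: [0.2853, -0.3478, 0.2481]
tcp_rot: [-2.418, -2.006, -0.0]
contact_force: [0.1, -0.1, -0.2]
grip_width: 0.0852
gripper_force: 0.0
```

>>> {"fn": "send_rows", "kwargs": {"steps": [{"hand":1,"delta_pos":[55,10,0],"turn":0},{"hand":1,"delta_pos":[55,10,0],"turn":0},{"hand":1,"delta_pos":[55,10,0],"turn":0},{"hand":1,"delta_pos":[55,10,0],"turn":0},{"hand":1,"delta_pos":[55,10,0],"turn":0},{"hand":1,"delta_pos":[55,10,0],"turn":0},{"hand":1,"delta_pos":[55,10,0],"turn":0},{"hand":1,"delta_pos":[50,10,0],"turn":0},{"hand":1,"delta_pos":[30,5,0],"turn":0},{"hand":1,"delta_pos":[0,0,0],"turn":0}]}}

```text
time_s: 2.6
position: [0.4518, 0.0937, 0.248]
tcp_rot: [-2.413, -2.01, 0.001]
contact_force: [-0.1, 0.7, 0.2]
grip_width: 0.0854
gripper_force: 0.0
```

>>> {"fn": "send_rows", "kwargs": {"steps": [{"hand":1,"delta_pos":[40,7,0],"turn":0},{"hand":1,"delta_pos":[44,7,0],"turn":0},{"hand":1,"delta_pos":[40,7,0],"turn":0},{"hand":1,"delta_pos":[0,0,30],"turn":0},{"hand":1,"delta_pos":[0,0,40],"turn":0},{"hand":1,"delta_pos":[0,0,24],"turn":0},{"hand":1,"delta_pos":[0,0,0],"turn":0}]}}

```text
time_s: 3.48
position: [0.4941, 0.209, 0.1531]
tcp_rot: [-2.415, -2.007, 0.005]
contact_force: [0.4, -0.1, 0.5]
grip_width: 0.0854
gripper_force: 0.0
```

Run:
```python
from h import *
s=r.get_state();print(s["position"],s["tcp_rot"],s["joints"],s["contact_force"])
a=r.grab_frame("side")[0];b=r.grab_frame("top")[0]
a=cv2.resize(a[150:430,190:390],(400,560));b=cv2.resize(b[150:360,190:380],(400,442));b=cv2.copyMakeBorder(b,0,118,0,0,0)
cv2.imwrite("pics/s1.png",np.hstack([a,b])[:,:,::-1])
```

```text
[0.49409364 0.20898866 0.15306473] [-2.41495622 -2.00727055  0.00534023] [ 3.13374721e-01  4.48027022e-01  1.77150701e+00 -2.01115893e-05
  9.25714746e-01  4.97247403e-01] [ 0.38576179 -0.14226474  0.45431669]
```

View pics/s1.png

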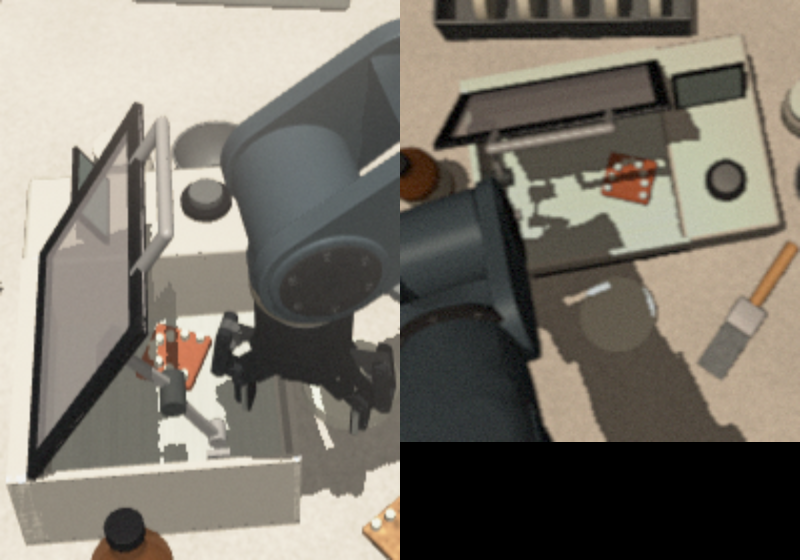

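The picture shows the front finger at crop (245,400), ahead of the roller at (172,390), with the wrist housing's rim at (225,155). I'll check that housing's clearance to the bar and lid using depth.

Run:
```python
from h import *
psi=np.radians(9.5);c,s=np.cos(psi),np.sin(psi)
for n,(y0,y1,x0,x1) in dict(side=(150,380,296,400),top=(235,430,190,262)).items():
    p,d=r.grab_frame(n);W=cloud(n,d)[y0:y1,x0:x1].reshape(-1,3);P=p[y0:y1,x0:x1].reshape(-1,3);W=W[(d[y0:y1,x0:x1].ravel()>0)&(P.max(1)<130)&(W[:,2]>.13)]
    q=W-[.636,.128,0];U=np.c_[q[:,0]*c+q[:,1]*s,-q[:,0]*s+q[:,1]*c,q[:,2]]*1000
    for z in range(140,480,20):
        k=U[(U[:,2]>=z)&(U[:,2]<z+20)&(U[:,0]<-40)]
        if len(k)>5:
            i=k[:,0].argmax();print(n,z,len(k),"xmax",np.percentile(k[:,0],98).round(),"at y",k[i,1].round(),"y",np.percentile(k[:,1],[2,98]).round())
```

```text
side 140 23 xmax -74.0 at y 90.0 y [ 81. 130.]
side 160 131 xmax -70.0 at y 91.0 y [ 82. 131.]
side 180 128 xmax -67.0 at y 90.0 y [ 88. 136.]
side 200 607 xmax -57.0 at y 93.0 y [ 78. 139.]
side 220 436 xmax -57.0 at y 91.0 y [ 91. 139.]
side 240 714 xmax -60.0 at y 94.0 y [ 76. 137.]
side 260 190 xmax -89.0 at y 98.0 y [111. 142.]
side 280 381 xmax -89.0 at y 101.0 y [113. 142.]
side 300 461 xmax -89.0 at y 107.0 y [113. 142.]
side 320 76 xmax -85.0 at y 112.0 y [109. 145.]
side 340 41 xmax -85.0 at y 110.0 y [108. 165.]
side 360 295 xmax -85.0 at y 111.0 y [100. 171.]
side 380 695 xmax -77.0 at y 65.0 y [ 51. 173.]
side 400 1322 xmax -73.0 at y 57.0 y [ 49. 174.]
side 420 2332 xmax -78.0 at y 55.0 y [ 49. 172.]
side 440 3178 xmax -95.0 at y 57.0 y [ 50. 167.]
side 460 1242 xmax -118.0 at y 50.0 y [ 45. 163.]
top 380 32 xmax -79.0 at y 47.0 y [31. 44.]
top 400 129 xmax -80.0 at y 47.0 y [ 29. 139.]
top 420 897 xmax -82.0 at y 58.0 y [ 29. 137.]
top 440 1279 xmax -94.0 at y 50.0 y [ 28. 130.]
top 460 245 xmax -117.0 at y 44.0 y [23. 56.]
```

>>> {"fn": "send_rows", "kwargs": {"steps": [{"hand":1,"delta_pos":[3.4,9.4,0],"turn":0},{"hand":1,"delta_pos":[4.4,12.2,0],"turn":0},{"hand":1,"delta_pos":[3.4,9.4,0],"turn":0},{"hand":1,"delta_pos":[0.7,1.9,0],"turn":0},{"hand":1,"delta_pos":[0.7,1.9,0],"turn":0},{"hand":1,"delta_pos":[0,0,0],"turn":0}]}}

```text
time_s: 4.42
position: [0.5319, 0.2159, 0.1542]
tcp_rot: [-2.413, -2.011, 0.0]
contact_force: [0.0, -0.4, 0.4]
grip_width: 0.0854
gripper_force: 0.0
```

>>> {"fn": "send_rows", "kwargs": {"steps": [{"hand":1,"delta_pos":[0.7,1.9,0],"turn":0},{"hand":1,"delta_pos":[0.7,1.9,0],"turn":0},{"hand":1,"delta_pos":[0.7,1.9,0],"turn":0}]}}

```text
time_s: 4.8
position: [0.5373, 0.2168, 0.1537]
tcp_rot: [-2.413, -2.01, 0.003]
contact_force: [-3.2, -0.2, -3.3]
grip_width: 0.0856
gripper_force: 1.6
```

>>> {"fn": "send_rows", "kwargs": {"steps": [{"hand":1,"delta_pos":[0.7,1.9,0],"turn":0},{"hand":1,"delta_pos":[0.7,1.9,0],"turn":0},{"hand":1,"delta_pos":[0.7,1.9,0],"turn":0}]}}

```text
time_s: 5.18
position: [0.5444, 0.2181, 0.1545]
tcp_rot: [2.413, 2.011, 0.001]
contact_force: [-0.9, -0.1, -1.0]
grip_width: 0.0856
gripper_force: 0.6
```

>>> {"fn": "send_rows", "kwargs": {"steps": [{"hand":1,"delta_pos":[0.7,1.9,0],"turn":0},{"hand":1,"delta_pos":[0.7,1.9,0],"turn":0}]}}

```text
time_s: 5.42
position: [0.5481, 0.2187, 0.1543]
tcp_rot: [-2.413, -2.011, 0.0]
contact_force: [-1.5, 0.1, -0.3]
grip_width: 0.0852
gripper_force: 0.5
```

Run:
```python
from h import *
print(r.get_state()["position"])
a=r.grab_frame("side")[0]
cv2.imwrite("pics/s2.png",cv2.resize(a[200:400,190:370],(540,600))[:,:,::-1])
```

```text
[0.54806258 0.21872108 0.15426233]
```

View pics/s2.png

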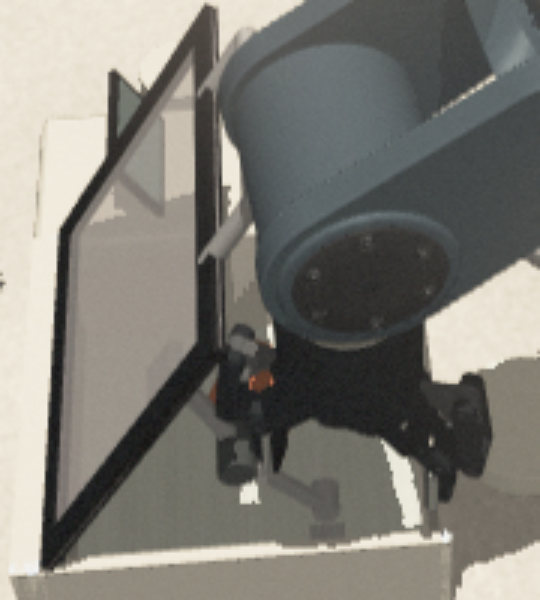

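The roller at crop (237,455) has moved back with the finger, so the stay is folding while the lid stands nearly unchanged. I'll push 5 mm further for margin, then measure it.

>>> {"fn": "send_rows", "kwargs": {"steps": [{"hand":1,"delta_pos":[0.7,1.9,0],"turn":0},{"hand":1,"delta_pos":[0.7,1.9,0],"turn":0},{"hand":1,"delta_pos":[0.3,0.9,0],"turn":0},{"hand":1,"delta_pos":[0,0,0],"turn":0}]}}

```text
time_s: 5.98
position: [0.553, 0.2196, 0.1543]
tcp_rot: [2.413, 2.011, 0.0]
contact_force: [0.2, -0.3, -0.0]
grip_width: 0.0855
gripper_force: 0.2
```

>>> {"fn": "send_rows", "kwargs": {"steps": [{"hand":1,"delta_pos":[-1.7,-4.7,0],"turn":0},{"hand":1,"delta_pos":[-4.4,-12.2,0],"turn":0},{"hand":1,"delta_pos":[-6.8,-18.8,0],"turn":0},{"hand":1,"delta_pos":[-6.8,-18.8,0],"turn":0},{"hand":1,"delta_pos":[0,0,0],"turn":0}]}}

```text
time_s: 6.6
position: [0.4944, 0.2098, 0.1545]
tcp_rot: [-2.413, -2.012, 0.001]
contact_force: [0.4, 0.5, -0.2]
grip_width: 0.0854
gripper_force: 0.0
```

Run:
```python
from h import *
psi=np.radians(9.5);c,s=np.cos(psi),np.sin(psi)
p,d=r.grab_frame("side");W=cloud("side",d)
q=W-[.636,.128,0];U=np.stack([q[...,0]*c+q[...,1]*s,-q[...,0]*s+q[...,1]*c,q[...,2]],-1)*1000
a=np.zeros((480,640),bool);a[320:380,240:300]=1
k=a&(p.max(-1)<90)&(U[...,2]>130)&(U[...,2]<185)&(abs(U[...,1]-85)<20)&(U[...,0]<40);print("roller",k.sum(),np.median(U[k],0),U[k].max(0),U[k].min(0))
z=np.load("side0.npz");
W0=cloud("side",z["d"]);q=W0-[.636,.128,0];V=np.stack([q[...,0]*c+q[...,1]*s,-q[...,0]*s+q[...,1]*c,q[...,2]],-1)*1000
P=z["p"];k=a&(P.max(-1)<90)&(V[...,2]>130)&(V[...,2]<185)&(abs(V[...,1]-85)<20)&(V[...,0]<40);print("before",k.sum(),np.median(V[k],0))
for X,pp in((V,P),(U,p)):
    m=np.zeros_like(a);m[190:310,250:282]=1
    m&=(X[...,2]>300)&(X[...,2]<360)&(pp.min(-1)>85)&(abs(X[...,1])<70)&(X[...,0]<0)
    print("bar",m.sum(),np.median(X[m],0))
cv2.imwrite("pics/s3.png",cv2.resize(p[200:400,190:370],(540,600))[:,:,::-1])
print(r.get_state()["position"])
```

```text
roller 266 [ -3.96585158  92.43417922 164.13488433] [  7.47386999 104.63082808 184.81258087] [-13.75015006  65.77378966 140.59829667]
before 268 [-21.62199752  92.66118312 176.58553491]
bar 730 [-24.16653789  11.61492318 342.72671538]
bar 795 [-29.47703905  10.47871956 338.88448069]
[0.49547578 0.21001321 0.15465012]
```

View pics/s3.png

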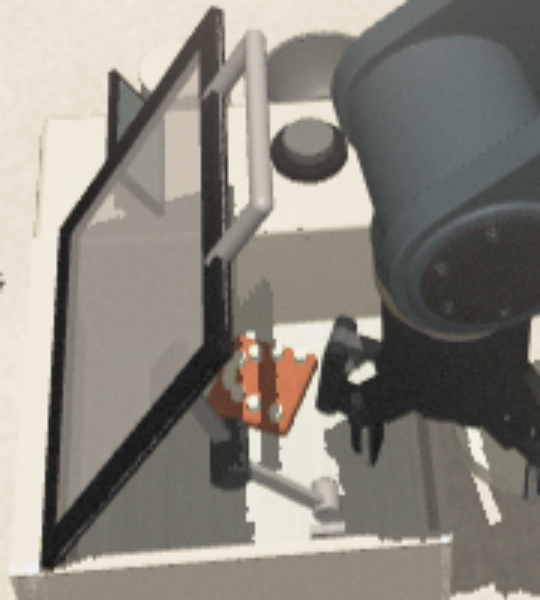

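The roller has moved 18 mm back and 12 mm down, which puts the fold at about 0.6 rad. The lid is only about 1.4° lower, with its bar at crop (258,120). Next I go over the bar.

>>> {"fn": "send_rows", "kwargs": {"steps": [{"hand":1,"delta_pos":[0,0,-25],"turn":0},{"hand":1,"delta_pos":[0,0,-50],"turn":0},{"hand":1,"delta_pos":[0,0,-55],"turn":0},{"hand":1,"delta_pos":[0,0,-55],"turn":0},{"hand":1,"delta_pos":[0,0,-55],"turn":-9.95},{"hand":1,"delta_pos":[0,0,-35],"turn":-9.95},{"hand":1,"delta_pos":[-35,30,0],"turn":0},{"hand":1,"delta_pos":[-40,35,0],"turn":0},{"hand":1,"delta_pos":[-29,24.5,0],"turn":0},{"hand":1,"delta_pos":[0,0,0],"turn":0}]}}

```text
time_s: 7.9
position: [0.6029, 0.1204, 0.4283]
tcp_rot: [-2.033, -2.395, 0.001]
contact_force: [-0.1, 0.7, 0.6]
grip_width: 0.0852
gripper_force: 0.0
```

Run:
```python
from h import *
s=r.get_state();print(s["time_s"],s["position"],s["tcp_rot"])
T=r.camera_info("wrist");p,d=r.grab_frame("wrist")
cv2.imwrite("pics/w1.png",p[:,:,::-1]);np.savez("w1.npz",p=p,d=d)
c=T;v,u=np.mgrid[:480,:640];M=c["cam_to_world"]
P=np.stack([(u-c["cx"])/c["fx"]*d,(v-c["cy"])/c["fy"]*d,d],-1)@M[:3,:3].T+M[:3,3]
k=(d>0)&(P[...,2]>.325)&(P[...,2]<.35)&(abs(P[...,0]-.6)<.06)&(abs(P[...,1]-.122)<.09)
v,u=np.where(k);print(k.sum(),u.min(),u.max(),v.min(),v.max())
q=P[k];top=q[(q[:,2]>np.percentile(q[:,2],60))]
l=cv2.fitLine(top[:,:2].astype(np.float32),cv2.DIST_HUBER,0,.01,.01).ravel();print(l,np.degrees(np.arctan2(-l[0],l[1])),np.percentile(top[:,1],[1,99]),np.percentile(q[:,2],[50,90,98]))
```

```text
7.9 [0.60291387 0.12040554 0.42833493] [-2.03257536e+00 -2.39506508e+00  1.18868225e-03]
3557 308 338 141 327
[ 0.16552196 -0.9862061   0.6035479   0.12573141] -170.47244 [0.06205984 0.1825043 ] [0.3411632  0.34254987 0.34315423]
```

View pics/w1.png

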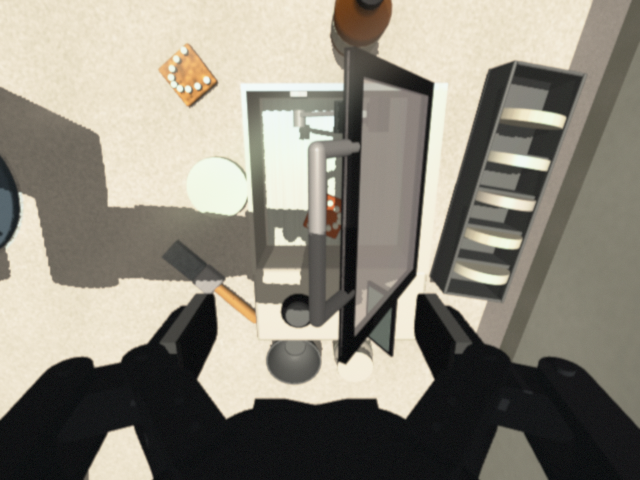

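The wrist view shows the bar at columns 308–338, rows 141–327, centred between the fingers and parallel to the pads. Now I descend and grip.

>>> {"fn": "send_rows", "kwargs": {"newtons": 30, "steps": [{"hand":1,"delta_pos":[1,1.5,30],"turn":0},{"hand":1,"delta_pos":[1,0,40],"turn":0},{"hand":1,"delta_pos":[0,0,24],"turn":0},{"hand":1,"delta_pos":[0,0,0],"turn":0},{"hand":0.5,"delta_pos":[0,0,0],"turn":0},{"hand":0.2,"delta_pos":[0,0,0],"turn":0},{"hand":0,"delta_pos":[0,0,0],"turn":0},{"hand":0,"delta_pos":[0,0,0],"turn":0},{"hand":0,"delta_pos":[0,0,0],"turn":0},{"hand":0,"delta_pos":[0,0,0],"turn":0}]}}

```text
time_s: 9.2
position: [0.6024, 0.1244, 0.3356]
tcp_rot: [2.03, 2.398, 0.0]
contact_force: [-0.7, 0.1, 2.9]
grip_width: 0.0103
gripper_force: 29.2
```

>>> {"fn": "send_rows", "kwargs": {"steps": [{"hand":0,"delta_pos":[0,-5.8,3.6],"turn":0},{"hand":0,"delta_pos":[0,-5.7,3.7],"turn":0},{"hand":0,"delta_pos":[0,-11.1,7.9],"turn":0},{"hand":0,"delta_pos":[0,-10.7,8.4],"turn":0},{"hand":0,"delta_pos":[0,-10.2,9.0],"turn":0},{"hand":0,"delta_pos":[0,-9.8,9.5],"turn":0},{"hand":0,"delta_pos":[0,0,0],"turn":0}]}}

```text
time_s: 10.07
position: [0.5487, 0.1155, 0.2921]
tcp_rot: [-2.029, -2.397, 0.003]
contact_force: [1.0, -0.1, -2.4]
grip_width: 0.0109
gripper_force: 29.6
```

>>> {"fn": "send_rows", "kwargs": {"steps": [{"hand":0,"delta_pos":[0,-4.6,5.0],"turn":0},{"hand":0,"delta_pos":[0,-4.6,5.0],"turn":0},{"hand":0,"delta_pos":[0,-8.7,10.5],"turn":0},{"hand":0,"delta_pos":[0,-8.1,10.9],"turn":0},{"hand":0,"delta_pos":[0,-7.6,11.3],"turn":0},{"hand":0,"delta_pos":[0,-6.9,11.7],"turn":0},{"hand":0,"delta_pos":[0,-6.3,12.1],"turn":0},{"hand":0,"delta_pos":[0,-5.7,12.4],"turn":0},{"hand":0,"delta_pos":[0,0,0],"turn":0}]}}

```text
time_s: 11.2
position: [0.4974, 0.1069, 0.2129]
tcp_rot: [-2.029, -2.397, 0.001]
contact_force: [4.3, 1.5, -4.5]
grip_width: 0.0111
gripper_force: 29.4
```

>>> {"fn": "send_rows", "kwargs": {"steps": [{"hand":0,"delta_pos":[0,-2.8,6.3],"turn":0},{"hand":0,"delta_pos":[0,-2.8,6.3],"turn":0},{"hand":0,"delta_pos":[0,-4.4,12.9],"turn":0},{"hand":0,"delta_pos":[0,-3.7,13.1],"turn":0},{"hand":0,"delta_pos":[0,-3.0,13.3],"turn":0},{"hand":0,"delta_pos":[0,-2.3,13.4],"turn":0},{"hand":0,"delta_pos":[0,-1.6,13.5],"turn":0},{"hand":0,"delta_pos":[0,-0.4,6],"turn":0},{"hand":0,"delta_pos":[0,0,0],"turn":0}]}}

```text
time_s: 12.32
position: [0.4786, 0.1037, 0.1293]
tcp_rot: [2.028, 2.396, 0.004]
contact_force: [10.0, 3.4, -3.6]
grip_width: 0.0108
gripper_force: 29.2
```

>>> {"fn": "send_rows", "kwargs": {"steps": [{"hand":0,"delta_pos":[0,1,4],"turn":0},{"hand":0,"delta_pos":[0,0.5,4],"turn":0},{"hand":0,"delta_pos":[0,0,3],"turn":0},{"hand":0,"delta_pos":[0,0,2],"turn":0},{"hand":0,"delta_pos":[0,0,0],"turn":0}]}}

```text
time_s: 12.95
position: [0.4785, 0.1037, 0.1187]
tcp_rot: [-2.029, -2.398, 0.0]
contact_force: [-12.2, -0.1, 38.7]
grip_width: 0.0107
gripper_force: 33.6
```

Run:
```python
from h import *
s=r.get_state();print(s["time_s"],s["position"],s["contact_force"])
p,d=r.grab_frame("side");W=cloud("side",d)
psi=np.radians(9.5);c,n=np.cos(psi),np.sin(psi)
q=W-[.636,.128,0];U=np.stack([q[...,0]*c+q[...,1]*n,-q[...,0]*n+q[...,1]*c,q[...,2]],-1)*1000
k=(d>0)&(abs(U[...,0]+130)<50)&(abs(U[...,1]-20)<50)&(U[...,2]>80)&(U[...,2]<135)
for x in(-117,-100,-60,-20,20,60):
    m=(d>0)&(abs(U[...,0]-x)<4)&(U[...,1]>112)&(U[...,1]<125);e=(d>0)&(abs(U[...,0]-x)<4)&(abs(U[...,1]-80)<12)
    print(x,np.median(U[m][:,2]) if m.any() else 0,np.median(U[e][:,2]) if e.any() else 0)
cv2.imwrite("pics/s4.png",cv2.resize(p[200:400,190:390],(600,600))[:,:,::-1])
```

```text
12.95 [0.47853751 0.10370195 0.11873216] [-12.1837749   -0.1203841   38.69091745]
-117 73.09625255813934 120.81526512902718
-100 82.25557366290947 118.87721524868667
-60 84.6583102257194 118.50553363749
-20 80.84424502514781 118.73305401862355
20 103.64397847850736 118.88027710674965
60 72.33999079849951 118.91480278867806
```

View pics/s4.png

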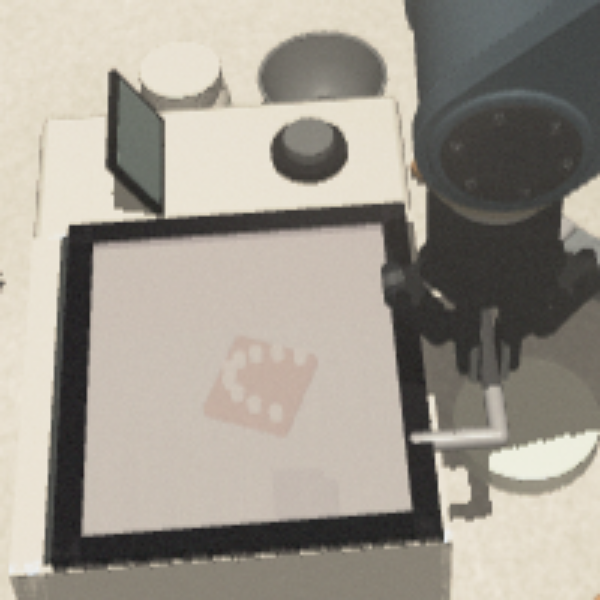

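The picture shows the lid lying flat on the unit, top at a uniform 119 mm with its edge near crop column 415. It's on its stop, so I ease off, open slightly and rise.

>>> {"fn": "send_rows", "kwargs": {"steps": [{"hand":0,"delta_pos":[0,0,-1.5],"turn":0},{"hand":0.28,"delta_pos":[0,0,0],"turn":0},{"hand":0.28,"delta_pos":[0,0,0],"turn":0},{"hand":0.28,"delta_pos":[0,0,0],"turn":0}]}}

```text
time_s: 13.5
position: [0.4784, 0.1037, 0.1176]
tcp_rot: [-2.029, -2.397, 0.001]
contact_force: [0.5, -0.1, -1.0]
grip_width: 0.0241
gripper_force: 0.0
```

>>> {"fn": "send_rows", "kwargs": {"steps": [{"hand":0.28,"delta_pos":[0,0,-5],"turn":0},{"hand":0.28,"delta_pos":[0,0,-10],"turn":0},{"hand":0.28,"delta_pos":[0,0,-30],"turn":0},{"hand":0.28,"delta_pos":[0,0,-50],"turn":0},{"hand":0.28,"delta_pos":[0,0,0],"turn":0}]}}

```text
time_s: 14.12
position: [0.4804, 0.1039, 0.2168]
tcp_rot: [2.027, 2.394, 0.008]
contact_force: [0.5, 0.8, -0.8]
grip_width: 0.0239
gripper_force: 0.0
```

Run:
```python
from h import *
s=r.get_state();print(s["time_s"],s["position"],s["contact_force"])
psi=np.radians(9.5);c,n=np.cos(psi),np.sin(psi)
for nm in("side","top"):
    p,d=r.grab_frame(nm);W=cloud(nm,d)
    q=W-[.636,.128,0];U=np.stack([q[...,0]*c+q[...,1]*n,-q[...,0]*n+q[...,1]*c,q[...,2]],-1)*1000
    if nm=="side":print([np.median(U[(abs(U[...,0]-x)<4)&(abs(U[...,1]-80)<12)][:,2]) for x in(-100,-60,-20,20,60)])
    for col in (90,115):
        k=(d>0)&(abs(U[...,0]+60)<30)&(abs(U[...,1]+180)<30)&(U[...,2]>121)&(p.max(-1)<col+30)
        print(nm,k.sum(),U[k].mean(0),np.percentile(U[k],[2,98],axis=0).round().tolist(),W[k].mean(0))
```

```text
14.125 [0.48041351 0.10393514 0.21682014] [ 0.54281157  0.79445499 -0.81354037]
[np.float64(119.14899682837942), np.float64(118.6322444571084), np.float64(118.99020130728782), np.float64(119.0633000777186), np.float64(119.18334470512049)]
side 198 [ -60.72644268 -168.84035074  125.08136341] [[-83.0, -192.0, 121.0], [-37.0, -154.0, 133.0]] [ 0.60397308 -0.04854756  0.12508136]
side 351 [ -60.45308989 -173.41315282  128.44218848] [[-83.0, -194.0, 121.0], [-37.0, -155.0, 136.0]] [ 0.60499741 -0.05301253  0.12844219]
top 265 [ -62.16968294 -182.36245382  128.55950823] [[-84.0, -205.0, 121.0], [-40.0, -162.0, 136.0]] [ 0.60478142 -0.06212242  0.12855951]
top 271 [ -62.15547526 -182.75169884  128.47766097] [[-84.0, -206.0, 121.0], [-40.0, -162.0, 136.0]] [ 0.60485968 -0.06250398  0.12847766]
```

>>> {"fn": "send_rows", "kwargs": {"steps": [{"hand":0,"delta_pos":[-20,10,0],"turn":0},{"hand":0,"delta_pos":[-40,22,0],"turn":0},{"hand":0,"delta_pos":[-45,24,0],"turn":0},{"hand":0,"delta_pos":[-45,24,0],"turn":0},{"hand":0,"delta_pos":[-33,16,0],"turn":0},{"hand":0,"delta_pos":[0,0,20],"turn":0},{"hand":0,"delta_pos":[0,0,25],"turn":0},{"hand":0,"delta_pos":[0,0,10],"turn":0},{"hand":0,"delta_pos":[0,0,0],"turn":0}]}}

```text
time_s: 15.35
position: [0.6032, -0.0607, 0.1571]
tcp_rot: [-2.028, -2.397, 0.002]
contact_force: [-0.1, 0.1, 0.1]
grip_width: -0.0002
gripper_force: 0.0
```

>>> {"fn": "send_rows", "kwargs": {"steps": [{"hand":0,"delta_pos":[0,2,3],"turn":0},{"hand":0,"delta_pos":[0,0,2],"turn":0},{"hand":0,"delta_pos":[0,0,2],"turn":0},{"hand":0,"delta_pos":[0,0,0],"turn":0}]}}

```text
time_s: 15.85
position: [0.6056, -0.0605, 0.151]
tcp_rot: [-2.03, -2.398, 0.0]
contact_force: [-0.2, -0.1, -0.1]
grip_width: 0.0001
gripper_force: 0.0
```

>>> {"fn": "send_rows", "kwargs": {"steps": [{"hand":0,"delta_pos":[0,0,2],"turn":0},{"hand":0,"delta_pos":[0,0,2],"turn":0},{"hand":0,"delta_pos":[0,0,0],"turn":0}]}}

```text
time_s: 16.23
position: [0.6058, -0.0606, 0.1471]
tcp_rot: [2.03, 2.398, 0.0]
contact_force: [-0.3, 0.2, 1.3]
grip_width: 0.0003
gripper_force: 1.2
```

>>> {"fn": "send_rows", "kwargs": {"steps": [{"hand":0,"delta_pos":[0,0,2],"turn":0},{"hand":0,"delta_pos":[0,0,1.5],"turn":0},{"hand":0,"delta_pos":[0,0,0],"turn":0}]}}

```text
time_s: 16.6
position: [0.6058, -0.0606, 0.1436]
tcp_rot: [2.029, 2.398, 0.0]
contact_force: [-0.3, -0.4, 4.4]
grip_width: -0.0004
gripper_force: 2.2
```

>>> {"fn": "send_rows", "kwargs": {"steps": [{"hand":0,"delta_pos":[0,0,1.5],"turn":0},{"hand":0,"delta_pos":[0,0,0.5],"turn":0},{"hand":0,"delta_pos":[0,0,0],"turn":0},{"hand":0,"delta_pos":[0,0,0],"turn":0}]}}

```text
time_s: 17.1
position: [0.6059, -0.0606, 0.1429]
tcp_rot: [2.029, 2.397, 0.001]
contact_force: [-6.0, 0.4, 16.2]
grip_width: 0.0
gripper_force: 8.2
```

Fully down: the force jumped past the spring's 5 N and the travel stopped. Now I release.

>>> {"fn": "send_rows", "kwargs": {"steps": [{"hand":0,"delta_pos":[0,0,-10],"turn":0},{"hand":0,"delta_pos":[0,0,-40],"turn":0},{"hand":0,"delta_pos":[0,0,-50],"turn":0},{"hand":0,"delta_pos":[0,0,0],"turn":0},{"hand":0,"delta_pos":[0,0,0],"turn":0}]}}

```text
time_s: 17.73
position: [0.6052, -0.0605, 0.2406]
tcp_rot: [-2.029, -2.397, 0.001]
contact_force: [0.5, 0.3, 0.1]
grip_width: -0.0
gripper_force: 0.0
```

Run:
```python
from h import *
s=r.get_state();print(s["time_s"],s["position"],s["contact_force"])
p,d=r.grab_frame("side");W=cloud("side",d)
k=(d>0)&(abs(W[...,0]-.6)<.1)&(abs(W[...,1]-.15)<.06);print(np.percentile(W[k][:,2],[10,50,90]))
print(r.hand_in())
```

```text
17.725 [ 0.60517154 -0.06048503  0.24061444] [0.53343869 0.30424242 0.06902972]
[0.11677535 0.11908974 0.12147786]
the job is handed in; nothing more can be done
None
```

I folded the stay, lowered the lid shut while holding its bar, let go, pressed the start button fully and released it, then handed the job in at about 18 s; no verdict came back.

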